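Lever a label printer's print head up off its dowels with a pry bar

TASK

The print head on the label machine is stuck on its dowels. Pick up the long flat pry bar, lay it across the ridge of the fulcrum block with its nose under the overhanging edge of the head's base plate, then let go and push the handle end down to lever the head up by at least 10 mm. It stays up by itself; leave the bar lying on the block.

Things in the scene. Friction and masses are not known exactly. Their poses are not given: they have to be found in the camera images.
- bar_mid (a point): Centre (also of mass) of the loose steel pry bar, half-way up: 0.7 kg, flat, 360 mm long, 30 wide, 10 thick, lying on the bench. x runs along it to the nose, z up. Nose: last 40 mm, a blade 34 wide, 6 thick, flush with the top; other end: 100 mm black rubber handle. The nose already points roughly to the machine. Not the 200 mm aluminium strap lying near.
- ridge_top (a point): Top of the round ridge (radius 15 mm, 70 long along y) of the dark steel fulcrum block, at mid length, 105 mm above the bench. The block is fixed to the bench, ridge 40 to 50 mm before the plate's edge; foot 60 x 70. The bar lies across it on its flat; let go with its nose 20 to 35 mm under the plate, it tips some 8 degrees, handle down, till the nose bears on the plate, and stays.
- plate_edge (a point): Middle of the lower edge of the print head's aluminium base plate, 124 mm above the bench when down. x is level and points inward under the plate, square to the edge (the way the nose goes in); z up. Plate 150 mm wide, 18 thick; below it 45 mm of open space before the machine bed's wall. A bar level on the ridge has its top 9 mm below the plate.
- head (a joint): Rise of the print head on its dowels, m: 0 down, 0.03 at most. It slides straight up only, takes 60 to 70 N at the plate (12 to 20 N on the bar 20 mm from its handle end) and stays by friction where left. Pressing the handle end right down to the bench raises it 12 to 18 mm.

How it is judged:
On the way, in this order (a step that is already met when the one before it is completed fails the run):
1. the pry bar bears on the fulcrum block and, from below, on the head's base plate, the head still down (less than 6 mm up) (contact force between bar and fulcrum above 2 N and contact force between bar and head above 2 N and value of joint head below 0.006 m), for 0.1 s.
2. the head is levered up more than 8 mm, the bar bearing on the block and under the plate (contact force between bar and fulcrum above 5 N and contact force between bar and head above 4 N and value of joint head above 0.008 m), for 0.2 s.
At the end, for the whole second after the job is handed in: the print head stands more than 8 mm up on its dowels and the pry bar lies at rest on the fulcrum block (value of joint head above 0.008 m and contact force between bar and fulcrum above 1 N and linear speed of bar below 0.03 m/s); the robot touches nothing.
It also fails if it takes over 58 s, if anything falls off the work surface, if the arm or the gripper's body presses on something with over 40 N, if the wrist force passes 120 N, or if a joint passes its speed limit or range.

ROBOT

A 6-joint arm with a two-finger parallel gripper is mounted at the origin on the work surface. World frame = base frame: x ahead of the robot, y to its left, z up, the work surface at z = 0. Lengths are in m, angles in rad, forces in N, time in s.
With the tool pointing down it reaches from about 0.25 to 0.8 m from the base axis. Payload 3.9 kg.
Tool frame: the origin (TCP) lies midway between the tips of the shut fingers; the grasp point (between the pads) lies 19 mm behind it; z points along the fingers, y is the line along which they close (so a half turn about z gives the same grasp; the last joint's range is limited). The gripper opens to 85 mm and grips with 20 to 120 N. Pads are 22 mm wide; open, the fingers measure 114 mm over their backs; the gripper's body (76 mm by 85 mm) begins 54 mm behind the grasp point. The pads swing forward as they close: fully open they stand 13 mm farther back than shut.
Start: joints at [1.23, 0.26, -0.138, 1.173, 0, 1.571], TCP at [0.175, 0.495, 0.231] pointing down, gripper open.
Joint ranges: [-2.78, 2.78], [-0.83, 1.72], [-1.28, 1.37], [-1.9, 2.12], [-1.57, 1.48], [-3.14, 3.14]. Speed limits (rad/s): [2.57, 2.57, 3.14, 3.14, 3.14, 3.14].

INTERFACE

Orientations are given as a 3x3 rotation matrix whose columns are the frame's x, y, z axes.
In Python, from plant import readout, get_image, camera_info, r, models gives the robot as it stands.
- The arm moves only by the tool send_rows, never from a script. Its argument "motion" is one flat list of numbers, 5 for each row, row after row: the shift along the tool's x, y, z in mm, then the turn about the tool's z in degrees, then the closure, from 0 (fully open) to 1 (shut). In form: [x, y, z, roll, gripper, x, y, z, roll, gripper, ...]. A call has 1 to 5 rows; each row shifts and turns the commanded pose from where the row before left it, along the tool's axes as they then stand; what a row does not reach is not made up. A row lasts 1/8 s, in which the tool goes at most 62.5 mm and 10.7 degrees, less where a joint would pass 70% of its speed; a pose out of reach is approached as far as the arm can. A call is refused whole if a number of a shift passes 62.5 or a number of a turn 10.7, either way. A call with a gripper value outside its range is refused whole. The fingers move at their own pace and stop on an object; "squeeze" is the grip in N (left out, the last holds). Time passes only in rows, so rows that do not move let the fingers close. It gives the time, the measured TCP pose, the force, the opening and the grip force at its end, in the units of the state.
- readout.get_state(): the state, without advancing time (a new reading comes with each control period).
- get_image(name): name is "side" or "top" or "wrist"; returns the picture (400x640x3 uint8, red, green, blue); there is no depth.
- camera_info(name): a dict with "fx", "fy", "cx", "cy" (pixels), "eye" and "orientation" of the camera in the world. Camera axes: x right, y up, looking along -z (the intrinsics and any distortion apply to the point x, -y, -z); pixel columns grow to the right and rows downward; lengths in m; the calibration is good to about 2 mm. The wrist camera is an equidistant fisheye: a pixel r from the principal point sees the ray r / f radians off the axis. A picture is of the moment at which its call begins: read the wrist's pose just before it. camera_info takes no time and is no camera call; for the wrist camera it gives the pose at the moment of the call.
- r.hand_in(): hands the job in; it is judged then, once.
Trained networks look in the newest picture that a camera, given by its name, has taken for a name from the list of things; names that differ only in an ending like _2 or _b are one class to them, and where a whole thing is asked for, a point or a joint stands for the part that bears it (a point fixed in the world has none). Each returns a list of dicts, best first, with "p" (0 to 1); they miss things now and then, are a little off and sometimes report something else, mostly with a low value. They report only what shows in the picture. A call takes as long as a camera call.
- models.spot_in(thing, camera): "at" ([x, y, z] in m, in the coordinates of the camera as it stood for that picture, good to about 4 mm: the middle of the surface that is visible of it).
- models.tip_of(thing, camera): "at" ([x, y, z] in m, in the coordinates of the camera as it stood for that picture, good to about 4 mm: a listed point, or the origin of a listed thing).
The state is a dict: "time": time; "joint_pos": joint angles; "joint_vel": joint speeds; "joint_efforts": joint torques, N m; "eef_pos": TCP position; "eef_rot": TCP orientation; "contact_force": force on the tool from outside, world axes, zero at the start; "wrist_torque": the same for the moment, N m; "opening": finger opening in m; "grasp_force": force on a finger pad.
Only numpy, scipy, OpenCV 4.12 (cv2) and the standard library are available. Lean on these libraries where they do the work, as an engineer would, in place of code of your own. Each camera call takes 0.05 s, during which the arm holds its last target. There are 200 camera calls.

## Working session

There is one attempt and no reset: what is moved stays moved. The work goes in short steps, Python scripts to look and compute and a tool call to move; the robot and the scene stay as the last step left them, time stands still between calls to the robot, and variables do not carry over. Pictures are saved under pics/ and viewed, at most 13 in all, crops included, and the job is handed in when it is done.

Besides the shell and the picture viewer there is one more tool, called after "Request:" as name(argument=value, ...) on one line, values as JSON. send_rows: Moves the arm, as the interface text tells. Its arguments: {"type":"object","properties":{"motion":{"type":"array","items":{"type":"number"}},"squeeze":{"type":"number"}},"required":["motion"]}

```bash
ls; mkdir -p pics; python3 - <<'E'
from plant import readout,get_image,camera_info,r,models
import cv2,numpy as np
s=readout.get_state();print(s['time'],s['eef_pos'],s['eef_rot'],s['opening'])
for c in ["side","top"]:
    im=get_image(c);ci=camera_info(c);cv2.imwrite(f"pics/{c}0.png",im[:,:,::-1])
    R=np.array(ci['orientation']);e=np.array(ci['eye']);print(c,ci)
    for t in ["bar_mid","ridge_top","plate_edge"]:
        for f in (models.tip_of,models.spot_in):
            try:
                for d in f(t,c)[:2]: print(t,f.__name__,round(d['p'],2),(e+R@np.array(d['at'])).round(4),{k:v for k,v in d.items() if k not in('p','at')})
            except Exception as ex: print(t,ex)
E
```

```text
pics
0.0 [0.17523231 0.49416776 0.2304415 ] [[-9.42495436e-01  3.34218359e-01 -6.64897257e-04]
 [ 3.34219020e-01  9.42493577e-01 -1.87210466e-03]
 [ 9.69647768e-07 -1.98667141e-03 -9.99998027e-01]] 0.08501229591519886
side {'fx': 485.6230027912376, 'fy': 485.6230027912376, 'cx': 326.7262423363686, 'cy': 197.94803327355234, 'eye': array([0.09725577, 0.45473223, 0.60070686]), 'orientation': array([[-0.74832803,  0.39307059, -0.53432263],
       [-0.66332319, -0.44010904,  0.6052325 ],
       [ 0.00273887,  0.80734104,  0.59007877]])}
bar_mid call 0.67 [ 0.4724 -0.2239  0.009 ] {}
bar_mid call 0.78 [ 0.4741 -0.1969  0.0141] {}
ridge_top call 0.7 [0.6112 0.0733 0.1026] {}
ridge_top call 0.27 [ 0.4726 -0.2249  0.0064] {}
ridge_top call 0.82 [0.5828 0.085  0.0501] {}
plate_edge call 0.76 [0.6139 0.1217 0.1267] {}
plate_edge call 0.6 [0.5781 0.2607 0.1662] {}
top {'fx': 387.36834554846763, 'fy': 387.36834554846763, 'cx': 322.84525993314844, 'cy': 202.24726815089858, 'eye': array([ 0.49267691, -0.02479508,  0.79290305]), 'orientation': array([[-0.02185298,  0.9961219 , -0.08522679],
       [-0.99974861, -0.02134537,  0.00686283],
       [ 0.00501702,  0.08535534,  0.99633794]])}
bar_mid call 0.98 [ 0.4661 -0.2345  0.0049] {}
bar_mid call 0.69 [ 0.4719 -0.2344  0.0113] {}
ridge_top call 0.65 [0.6076 0.0733 0.1077] {}
ridge_top call 0.55 [0.6036 0.0667 0.0975] {}
plate_edge call 0.73 [0.6116 0.1181 0.126 ] {}
plate_edge call 0.67 [0.6073 0.227  0.1976] {}
```

View pics/top0.png

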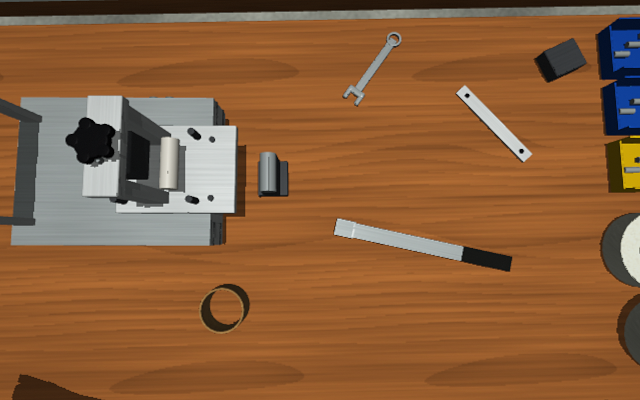

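View pics/side0.png

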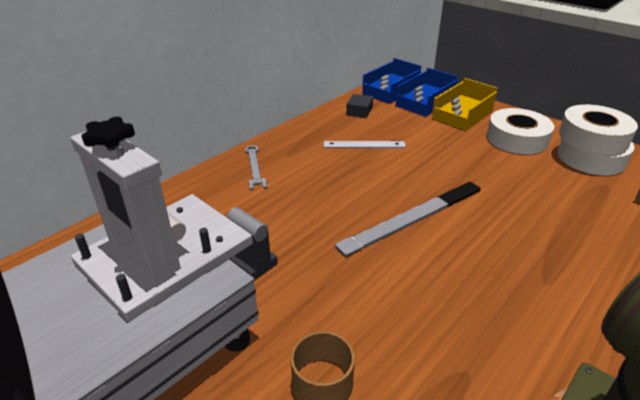

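The top view shows the plate's edge at column ~238 (rows 126–213), the ridge at columns 260–277 (rows 152–196), the bar from its nose at (335,228) to its handle end at (511,264), and the decoy strap at (495,123). The side view agrees. Next I'll get the exact geometry from the top picture.

```bash
cat > h.py <<'E'
import numpy as np,cv2
from plant import readout,get_image,camera_info,r,models
def ray(ci,px,z):
    R=np.array(ci['orientation']);e=np.array(ci['eye'])
    px=np.atleast_2d(px).astype(float)
    d=np.c_[(px[:,0]-ci['cx'])/ci['fx'],-(px[:,1]-ci['cy'])/ci['fy'],-np.ones(len(px))]@R.T
    return e+d*((z-e[2])/d[:,2])[:,None]
def rect(im,box,fn):
    x0,y0,x1,y1=box
    hsv=cv2.cvtColor(im[y0:y1,x0:x1],cv2.COLOR_RGB2HSV)
    m=fn(hsv).astype(np.uint8)
    n,l,st,_=cv2.connectedComponentsWithStats(m);k=1+st[1:,4].argmax()
    p=np.argwhere(l==k)[:,::-1]+[x0,y0]
    return p, cv2.boxPoints(cv2.minAreaRect(p.astype(np.float32)))
E
python3 - <<'E'
from h import *
im=cv2.imread('pics/top0.png')[:,:,::-1].copy();ci=camera_info('top')
def show(n,box,fn,z):
    p,c=rect(im,box,fn);w=ray(ci,c,z);print(n,len(p),c.round(1).tolist(),'\n',w.round(4).tolist(),'centre',w.mean(0).round(4),'sides',np.linalg.norm(w[0]-w[1]).round(4),np.linalg.norm(w[1]-w[2]).round(4))
    return w
g=lambda h:(h[...,1]<90)&(h[...,2]>110)
show('bar metal',(320,205,525,285),g,.01)
show('handle',(320,205,525,285),lambda h:(h[...,2]<50),.01)
show('ridge',(250,140,300,205),lambda h:(h[...,1]<90)&(h[...,2]>60),.105)
# plate right edge: last bright col per row
pts=[]
for y in range(132,208,2):
    row=im[y,225:255].astype(float).mean(1);d=np.diff(row);k=d.argmin();pts.append((225+k+.5,y))
w=ray(ci,np.array(pts),.142);print('plate y',np.polyfit(w[:,0],w[:,1],1), np.median(w[:,1]))
p,c=rect(im,(170,110,250,230),lambda h:(h[...,1]<60)&(h[...,2]>195));print(ray(ci,c,.142).round(4))
cv2.imwrite('pics/topc.png',cv2.resize(im[100:280,200:520],None,fx=2.5,fy=2.5,interpolation=cv2.INTER_CUBIC)[:,:,::-1])
E
```

```text
bar metal 2001 [[333.1000061035156, 234.0], [336.79998779296875, 217.3000030517578], [463.6000061035156, 245.5], [459.79998779296875, 262.20001220703125]] 
 [[0.495, -0.0495, 0.01], [0.5285, -0.0578, 0.01], [0.4663, -0.3115, 0.01], [0.4331, -0.3022, 0.01]] centre [ 0.4807 -0.1802  0.01  ] sides 0.0346 0.2612
handle 721 [[460.8999938964844, 260.70001220703125], [464.0, 246.1999969482422], [511.8999938964844, 256.5], [508.79998779296875, 271.0]] 
 [[0.436, -0.3046, 0.01], [0.4648, -0.3123, 0.01], [0.4422, -0.4076, 0.01], [0.4136, -0.3995, 0.01]] centre [ 0.4391 -0.356   0.01  ] sides 0.0297 0.0979
ridge 689 [[258.0, 152.0], [275.0, 152.0], [275.0, 194.0], [258.0, 194.0]] 
 [[0.6448, 0.0852, 0.105], [0.6442, 0.0546, 0.105], [0.5681, 0.0555, 0.105], [0.5688, 0.0858, 0.105]] centre [0.6065 0.0703 0.105 ] sides 0.0306 0.0761
plate y [-0.0254696  0.1346873] 0.11937563945578625
[[0.5391 0.2278 0.142 ]
 [0.6849 0.2295 0.142 ]
 [0.6827 0.1183 0.142 ]
 [0.5368 0.1187 0.142 ]]
```

View pics/topc.png

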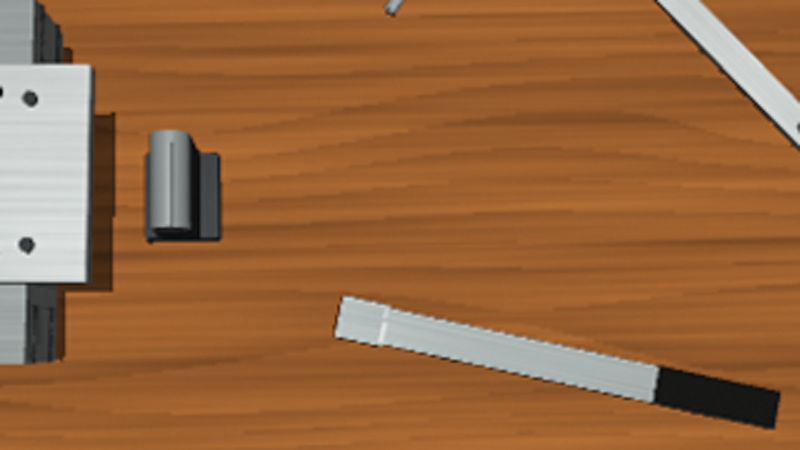

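```bash
cat >> h.py <<'E'
def plan(target,roll,n,g,nt=None):
    """straight line to target in n rows, roll (deg, tool z) spread over first nt rows"""
    s=readout.get_state();p=np.array(s['eef_pos']);R=np.array(s['eef_rot']);nt=nt or n
    st=(np.array(target)-p)/n;out=[]
    for i in range(n):
        a=roll/nt if i<nt else 0
        out.append([*(R.T@st*1000).round(1).tolist(),round(a,2),g])
        R=R@cv2.Rodrigues(np.array([0,0,np.radians(a)]))[0]
    for i in range(0,n,5): print(sum(out[i:i+5],[]))
def st():
    s=readout.get_state();R=np.array(s['eef_rot'])
    print(s['time'],s['eef_pos'].round(4),'yaw x',np.degrees(np.arctan2(R[1,0],R[0,0])).round(2),'F',np.round(s['contact_force'],2),'open',round(s['opening'],4),'grip',s['grasp_force'],'q',np.round(s['joint_pos'],2))
E
python3 -c "
from h import *
plan([.4698,-.2286,.12],84,15,0,8)"
```

```text
[-34.6, -38.9, 7.4, 10.5, 0, -41.1, -31.9, 7.4, 10.5, 0, -46.3, -23.9, 7.4, 10.5, 0, -49.8, -15.1, 7.4, 10.5, 0, -51.7, -5.7, 7.4, 10.5, 0]
[-51.9, 3.8, 7.4, 10.5, 0, -50.4, 13.2, 7.4, 10.5, 0, -47.1, 22.1, 7.4, 10.5, 0, -42.3, 30.4, 7.4, 0, 0, -42.3, 30.4, 7.4, 0, 0]
[-42.3, 30.4, 7.4, 0, 0, -42.3, 30.4, 7.4, 0, 0, -42.3, 30.4, 7.4, 0, 0, -42.3, 30.4, 7.4, 0, 0, -42.3, 30.4, 7.4, 0, 0]
```

Request:
send_rows(motion=[-34, -39, 7, 10.5, 0, -41, -32, 7, 10.5, 0, -46, -24, 7, 10.5, 0, -50, -15, 7, 10.5, 0, -52, -6, 7, 10.5, 0], squeeze=100)

```text
time: 1.32
eef_pos: [0.2732, 0.2521, 0.1963]
eef_rot: [[-0.303, 0.953, 0.001], [0.953, 0.303, 0.001], [0.0, 0.001, -1.0]]
contact_force: [0.7, -0.9, -0.4]
opening: 0.0852
grasp_force: 0.0
```

Request:
send_rows(motion=[-52, 4, 7, 10.5, 0, -50, 13, 7, 10.5, 0, -47, 22, 7, 10.5, 0, -42, 30, 7, 0, 0, -42, 30, 7, 0, 0])

```text
time: 1.95
eef_pos: [0.3708, 0.0119, 0.1615]
eef_rot: [[0.234, 0.972, 0.001], [0.972, -0.234, 0.0], [0.001, 0.001, -1.0]]
contact_force: [1.0, -0.3, 0.4]
opening: 0.0855
grasp_force: 0.0
```

```bash
python3 -c "
from h import *
st();plan([.4698,-.2286,.10],0,5,0)"
```

```text
1.95 [0.3708 0.0119 0.1615] yaw x 76.47 F [ 0.98 -0.32  0.39] open 0.0855 grip 0.0 q [ 0.03  0.04 -0.6   0.93  0.    1.84]
[-42.1, 30.5, 12.3, 0.0, 0, -42.1, 30.5, 12.3, 0.0, 0, -42.1, 30.5, 12.3, 0.0, 0, -42.1, 30.5, 12.3, 0.0, 0, -42.1, 30.5, 12.3, 0.0, 0]
```

Request:
send_rows(motion=[-42, 30, 12, 0, 0, -42, 30, 12, 0, 0, -42, 30, 12, 0, 0, -42, 30, 12, 0, 0, -42, 30, 12, 0, 0])

```text
time: 2.58
eef_pos: [0.4675, -0.2276, 0.101]
eef_rot: [[0.234, 0.972, 0.001], [0.972, -0.234, -0.0], [0.0, 0.001, -1.0]]
contact_force: [1.2, 1.5, -0.8]
opening: 0.0851
grasp_force: 0.0
```

Request:
send_rows(motion=[0, 0, 0, 0, 0.4, 0, 0, 0, 0, 0.4, 0, 0, 0, 0, 0.4])

```text
time: 2.95
eef_pos: [0.4662, -0.2246, 0.1016]
eef_rot: [[0.233, 0.973, -0.0], [0.973, -0.233, 0.0], [0.0, -0.0, -1.0]]
contact_force: [0.5, 0.7, -0.1]
opening: 0.0512
grasp_force: 0.0
```

```bash
python3 - <<'E'
from h import *
st()
ci=camera_info('wrist');im=get_image('wrist');cv2.imwrite('pics/w1.png',im[:,:,::-1])
R=np.array(ci['orientation']);e=np.array(ci['eye']);print(ci)
for d in models.tip_of('bar_mid','wrist'):print(d['p'],(e+R@np.array(d['at'])).round(4))
E
```

```text
2.95 [ 0.4662 -0.2246  0.1016] yaw x 76.54 F [ 0.5   0.72 -0.15] open 0.0512 grip 0.0 q [-0.45  0.34 -0.39  0.85  0.    1.36]
{'fx': 309.70691628693146, 'fy': 309.70691628693146, 'cx': 315.3107255113255, 'cy': 195.47822234912044, 'eye': array([ 0.48236211, -0.15975216,  0.24505943]), 'orientation': array([[ 9.72643607e-01,  2.24038075e-01,  6.14113529e-02],
       [-2.32300718e-01,  9.39045546e-01,  2.53436064e-01],
       [-8.88729434e-04, -2.60768869e-01,  9.65400853e-01]])}
0.59 [ 0.4692 -0.2278  0.0074]
```

View pics/w1.png

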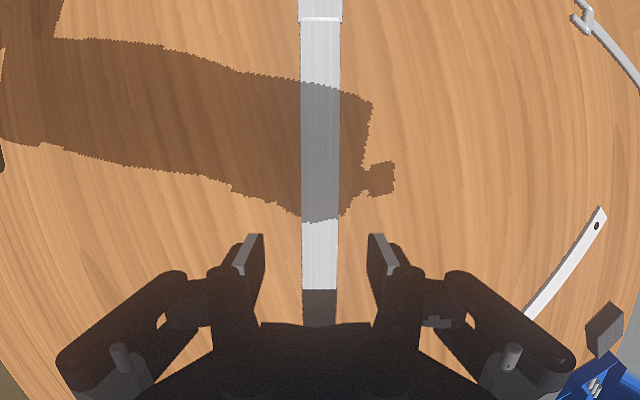

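The wrist picture shows the bar running straight up the view (columns 301–339), parallel to the fingers and about 3 mm right of their middle. I'll shift and descend.

Request:
send_rows(motion=[-3, 3, 30, 0, 0.4, 0, 0, 30, 0, 0.45, 0, 0, 27, 0, 0.45, 0, 0, 5, 0, 0.45, 0, 0, 0, 0, 0.45])

```text
time: 3.68
eef_pos: [0.4692, -0.229, 0.0098]
eef_rot: [[0.233, 0.972, 0.0], [0.972, -0.233, -0.0], [-0.0, 0.0, -1.0]]
contact_force: [-0.6, -0.6, 1.0]
opening: 0.0465
grasp_force: 0.0
```

Request:
send_rows(motion=[0, 0, 3, 0, 0.45, 0, 0, 0, 0, 0.45])

```text
time: 3.92
eef_pos: [0.4696, -0.2296, 0.007]
eef_rot: [[0.234, 0.972, 0.001], [0.972, -0.234, -0.001], [-0.0, 0.001, -1.0]]
contact_force: [0.0, -0.3, 0.2]
opening: 0.0471
grasp_force: 0.0
```

Request:
send_rows(motion=[0, 0, 2, 0, 0.45, 0, 0, 0, 0, 0.45])

```text
time: 4.18
eef_pos: [0.469, -0.2294, 0.0044]
eef_rot: [[0.234, 0.972, 0.0], [0.972, -0.234, -0.0], [-0.0, 0.0, -1.0]]
contact_force: [0.7, -0.4, 0.9]
opening: 0.0469
grasp_force: 0.0
```

Request:
send_rows(motion=[0, 0, 2, 0, 0.55, 0, 0, 0, 0, 0.55])

```text
time: 4.42
eef_pos: [0.4688, -0.2293, 0.0021]
eef_rot: [[0.234, 0.972, -0.0], [0.972, -0.234, 0.0], [0.0, -0.0, -1.0]]
contact_force: [0.0, 0.3, -0.3]
opening: 0.0385
grasp_force: 0.0
```

Request:
send_rows(motion=[0, 0, 1.5, 0, 0.55, 0, 0, 0, 0, 0.55])

```text
time: 4.68
eef_pos: [0.4689, -0.2293, 0.0006]
eef_rot: [[0.234, 0.972, -0.0], [0.972, -0.234, 0.0], [0.0, -0.0, -1.0]]
contact_force: [-1.0, -0.6, 1.0]
opening: 0.0386
grasp_force: 0.0
```

Request:
send_rows(motion=[0, 0, 1, 0, 0.55, 0, 0, 0, 0, 0.55])

```text
time: 4.92
eef_pos: [0.4689, -0.2293, -0.0003]
eef_rot: [[0.234, 0.972, -0.0], [0.972, -0.234, 0.0], [0.0, -0.0, -1.0]]
contact_force: [-0.7, 0.2, -0.8]
opening: 0.0385
grasp_force: 0.0
```

Request:
send_rows(motion=[0, 0, 0, 0, 1, 0, 0, 0, 0, 1, 0, 0, 0, 0, 1, 0, 0, 0, 0, 1], squeeze=110)

```text
time: 5.42
eef_pos: [0.4687, -0.2293, 0.0004]
eef_rot: [[0.234, 0.972, -0.0], [0.972, -0.234, -0.0], [-0.0, -0.0, -1.0]]
contact_force: [-1.9, -0.2, 5.3]
opening: 0.0266
grasp_force: 108.7
```

Request:
send_rows(motion=[0, 0, -10, 0, 1, 0, 0, -25, 0, 1, 0, 0, -30, 0, 1, 0, 0, 0, 0, 1])

```text
time: 5.92
eef_pos: [0.4706, -0.2301, 0.0664]
eef_rot: [[0.234, 0.972, 0.004], [0.972, -0.234, -0.002], [-0.001, 0.004, -1.0]]
contact_force: [0.4, -0.5, -6.8]
opening: 0.0263
grasp_force: 110.1
```

```bash
python3 - <<'E'
from h import *
st()
im=get_image('side');im2=get_image('wrist')
a=cv2.resize(im[130:330,250:530],None,fx=2,fy=2);b=cv2.resize(im2,(480,300))
cv2.imwrite('pics/s1.png',np.vstack([a,cv2.copyMakeBorder(b,0,0,0,80,0)])[:600,:,::-1] if 0 else a[:,:,::-1])
E
```

```text
5.925 [ 0.4706 -0.2301  0.0664] yaw x 76.47 F [ 0.43 -0.5  -6.8 ] open 0.0263 grip 110.10676860809326 q [-0.45  0.38 -0.43  0.76  0.    1.35]
```

View pics/s1.png

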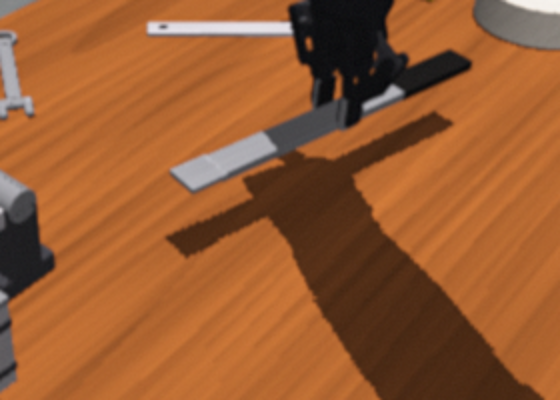

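The bar is held, level and clear of the bench; the side crop shows its nose at (190,180) and the handle at (440,65). Moving to stand before the plate.

```bash
python3 -c "
from h import *
plan([.609,-.10,.15],-13.5,5,1,3)"
```

```text
[31.7, 21.3, -17.2, -4.5, 1, 29.9, 23.7, -17.2, -4.5, 1, 28.0, 26.0, -17.2, -4.5, 1, 25.8, 28.1, -17.2, 0, 1, 25.8, 28.1, -17.2, 0, 1]
```

Request:
send_rows(motion=[31.5, 21.5, -18, -4.5, 1, 30, 23.5, -18, -4.5, 1, 28, 26, -17, -4.5, 1, 26, 28, -16, 0, 1, 26, 28, -16, 0, 1])

```text
time: 6.65
eef_pos: [0.6085, -0.0988, 0.1475]
eef_rot: [[0.0, 1.0, -0.005], [1.0, -0.0, 0.001], [0.001, -0.005, -1.0]]
contact_force: [0.7, -0.3, -7.7]
opening: 0.0264
grasp_force: 110.3
```

Request:
send_rows(motion=[0, 0, 0, 0, 1, 0, 0, 0, 0, 1])

```text
time: 6.9
eef_pos: [0.6075, -0.0996, 0.1473]
eef_rot: [[-0.0, 1.0, -0.005], [1.0, 0.0, 0.0], [0.0, -0.005, -1.0]]
contact_force: [-0.2, -0.3, -7.8]
opening: 0.0264
grasp_force: 110.5
```

```bash
python3 - <<'E'
from h import *
st()
for c in ['top','side']:
    im=get_image(c);ci=camera_info(c);cv2.imwrite(f'pics/{c}2.png',im[:,:,::-1])
    R=np.array(ci['orientation']);e=np.array(ci['eye'])
    for t in ['bar_mid','ridge_top','plate_edge']:
        for d in models.tip_of(t,c)[:1]:print(c,t,d['p'],(e+R@np.array(d['at'])).round(4))
a=cv2.imread('pics/top2.png')[100:260,200:520];b=cv2.imread('pics/side2.png')[150:310,150:470]
cv2.imwrite('pics/c2.png',np.vstack([cv2.resize(x,(600,300),interpolation=2) for x in(a,b)]))
E
```

```text
6.9 [ 0.6075 -0.0996  0.1473] yaw x 90.0 F [-0.25 -0.3  -7.83] open 0.0264 grip 110.54303169250488 q [-0.16  0.46 -0.05  1.06 -0.    1.41]
top bar_mid 0.8 [ 0.6122 -0.1034  0.1546]
top ridge_top 0.66 [0.6079 0.0756 0.1073]
top plate_edge 0.92 [0.609  0.1169 0.1257]
side bar_mid 0.68 [ 0.6131 -0.0941  0.1534]
side ridge_top 0.63 [0.609  0.0716 0.1045]
side plate_edge 0.72 [0.6099 0.1251 0.125 ]
```

View pics/c2.png

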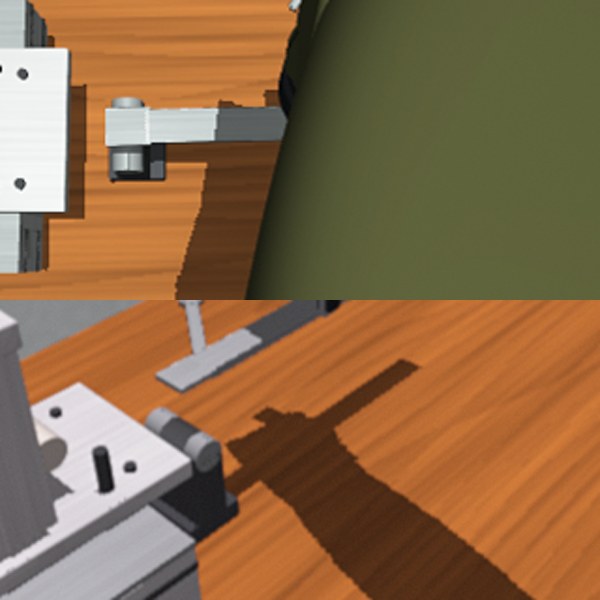

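The top crop shows the nose end at about full-picture (256,157–177), above the block and short of the plate edge (column ~237). I'll compute the nose position and level from both cameras.

```bash
python3 - <<'E'
from h import *
cv2.imwrite('pics/c3.png',np.vstack([cv2.resize(cv2.imread('pics/top2.png')[145:190,230:320],(720,280),interpolation=2),cv2.resize(cv2.imread('pics/side2.png')[160:210,225:325],(600,300),interpolation=2).copy() if 0 else cv2.resize(cv2.imread('pics/side2.png')[160:200,225:325],(720,288),interpolation=2)]))
ci=camera_info('top')
print(ray(ci,[[256,157],[256,177]],.157).round(4))
E
```

```text
[[0.6249 0.0803 0.157 ]
 [0.5914 0.0805 0.157 ]]
```

View pics/c3.png

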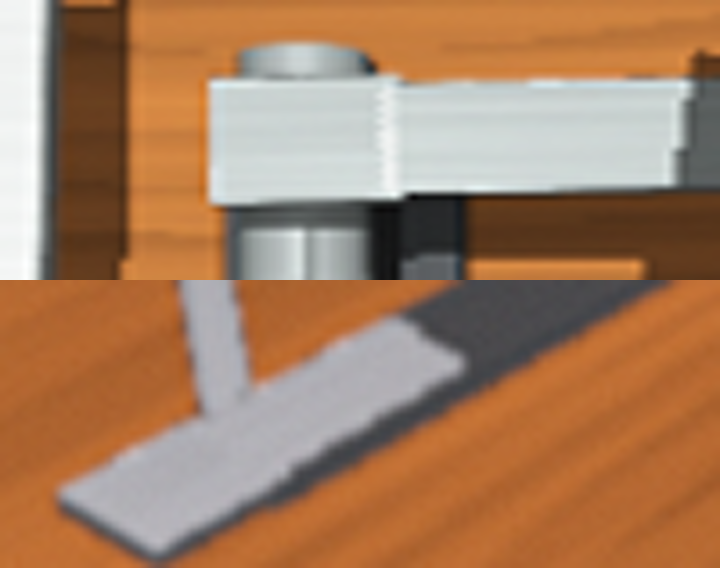

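The crop shows the nose corners sharply: top view (256,157) and (256,178); side view (233,189) and (247,198). I'll triangulate them for height.

```bash
python3 - <<'E'
from h import *
def P(ci):
    R=np.diag([1,-1,-1])@np.array(ci['orientation']).T;K=np.array([[ci['fx'],0,ci['cx']],[0,ci['fy'],ci['cy']],[0,0,1]])
    return K@np.c_[R,-R@np.array(ci['eye'])]
t=np.array([[256,157.4],[256,177.6]]).T;s=np.array([[233.05,189.4],[246.8,197.9]]).T
X=cv2.triangulatePoints(P(camera_info('top')),P(camera_info('side')),t,s);print((X[:3]/X[3]).T.round(4))
plan([.610,-.077,.119],0,2,1)
E
```

```text
[[0.6249 0.0809 0.1567]
 [0.5912 0.0813 0.1566]]
[11.7, 0.5, 15.4, 0.0, 1, 11.7, 0.5, 15.4, 0.0, 1]
```

Request:
send_rows(motion=[10, 0, 15, 0, 1, 9, 0, 15, 0, 1, 0, 0, 5, 0, 1, 0, 0, 0, 0, 1, 0, 0, 0, 0, 1])

```text
time: 7.92
eef_pos: [0.6098, -0.0812, 0.1152]
eef_rot: [[0.001, 1.0, 0.001], [1.0, -0.001, -0.0], [-0.0, 0.001, -1.0]]
contact_force: [-0.3, 0.6, -6.9]
opening: 0.0265
grasp_force: 110.5
```

```bash
python3 - <<'E'
from h import *
st()
E
```

```text
7.925 [ 0.6098 -0.0812  0.1152] yaw x 89.97 F [-0.28  0.62 -6.86] open 0.0265 grip 110.49172639846802 q [-0.13  0.48 -0.11  0.98 -0.    1.44]
```

Request:
send_rows(motion=[0, 0, 5, 0, 1, 0, 0, 0, 0, 1])

```text
time: 8.18
eef_pos: [0.6091, -0.0811, 0.1095]
eef_rot: [[0.001, 1.0, -0.001], [1.0, -0.001, 0.0], [0.0, -0.001, -1.0]]
contact_force: [-0.1, -0.3, -7.2]
opening: 0.0264
grasp_force: 110.5
```

Request:
send_rows(motion=[10, 0, 0, 0, 1, 10, 0, 0, 0, 1, 0, 0, 0, 0, 1])

```text
time: 8.55
eef_pos: [0.6093, -0.0597, 0.1099]
eef_rot: [[-0.001, 1.0, -0.0], [1.0, 0.001, 0.0], [0.0, -0.0, -1.0]]
contact_force: [-0.3, 0.0, -6.7]
opening: 0.0265
grasp_force: 110.6
```

Request:
send_rows(motion=[8, 0, 0, 0, 1, 10, 0, 0, 0, 1, 9, 0, 0, 0, 1, 0, 0, 0, 0, 1])

```text
time: 9.05
eef_pos: [0.6093, -0.033, 0.1098]
eef_rot: [[-0.001, 1.0, -0.0], [1.0, 0.001, 0.0], [0.0, -0.0, -1.0]]
contact_force: [0.4, -1.0, -8.4]
opening: 0.0266
grasp_force: 110.6
```

Request:
send_rows(motion=[0, 0, 2, 0, 1, 0, 0, 0, 0, 1])

```text
time: 9.3
eef_pos: [0.6092, -0.0343, 0.1075]
eef_rot: [[0.001, 1.0, -0.001], [1.0, -0.001, -0.0], [-0.0, -0.001, -1.0]]
contact_force: [-0.7, -0.8, -7.2]
opening: 0.0264
grasp_force: 110.6
```

Request:
send_rows(motion=[0, 0, 1.5, 0, 1, 0, 0, 0, 0, 1])

```text
time: 9.55
eef_pos: [0.6092, -0.0342, 0.1061]
eef_rot: [[0.001, 1.0, -0.0], [1.0, -0.001, -0.0], [-0.0, -0.0, -1.0]]
contact_force: [-0.3, -0.5, -7.3]
opening: 0.0263
grasp_force: 110.6
```

```bash
python3 - <<'E'
from h import *
st()
a=get_image('side')[150:290,170:380];cv2.imwrite('pics/s3.png',cv2.resize(a,(780,520),interpolation=2)[:,:,::-1])
E
```

```text
9.55 [ 0.6092 -0.0342  0.1061] yaw x 89.95 F [-0.35 -0.46 -7.32] open 0.0263 grip 110.5630624294281 q [-0.06  0.48 -0.14  0.95 -0.    1.52]
```

View pics/s3.png

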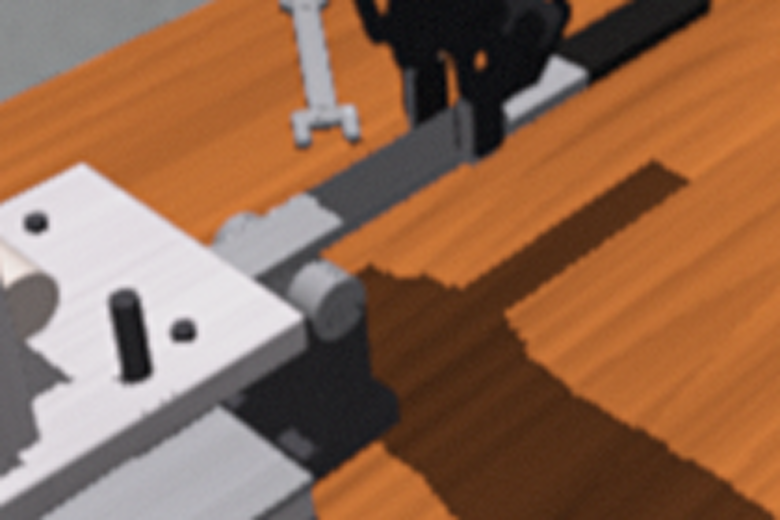

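The bar lies over the ridge with its nose under the plate (the plate edge crosses the bar at about (255,280) in the crop). I'll lower the last millimetre and let go.

Request:
send_rows(motion=[0, 0, 1, 0, 1, 0, 0, 0, 0, 1], squeeze=20)

```text
time: 9.85
eef_pos: [0.6094, -0.034, 0.1053]
eef_rot: [[0.001, 1.0, -0.0], [1.0, -0.001, -0.0], [-0.0, -0.0, -1.0]]
contact_force: [-0.8, 0.8, -7.1]
opening: 0.0269
grasp_force: 110.6
```

Request:
send_rows(motion=[0, 0, 0, 0, 0.5, 0, 0, 0, 0, 0.4, 0, 0, 0, 0, 0.3, 0, 0, 0, 0, 0.3, 0, 0, 0, 0, 0.3])

```text
time: 10.48
eef_pos: [0.6095, -0.034, 0.1055]
eef_rot: [[0.0, 1.0, 0.0], [1.0, -0.0, 0.0], [0.0, 0.0, -1.0]]
contact_force: [-0.2, 0.5, -1.1]
opening: 0.06
grasp_force: 0.0
```

Request:
send_rows(motion=[0, 0, -15, 0, 0.3, 0, 0, -20, 0, 0.3, 0, 0, -20, 0, 0.3, 0, 0, 0, 0, 0.3])

```text
time: 10.98
eef_pos: [0.6112, -0.0341, 0.163]
eef_rot: [[0.0, 1.0, 0.005], [1.0, -0.0, -0.0], [-0.0, 0.005, -1.0]]
contact_force: [-0.2, 0.2, 0.2]
opening: 0.0596
grasp_force: 0.0
```

```bash
python3 - <<'E'
from h import *
st()
im=get_image('side');ci=camera_info('side');R=np.array(ci['orientation']);e=np.array(ci['eye'])
for t in['bar_mid','plate_edge']:
    for d in models.tip_of(t,'side')[:1]:print(t,d['p'],(e+R@np.array(d['at'])).round(4))
a=im[130:290,170:410];cv2.imwrite('pics/s4.png',cv2.resize(a,(780,520),interpolation=2)[:,:,::-1])
E
```

```text
10.975 [ 0.6112 -0.0341  0.163 ] yaw x 89.97 F [-0.19  0.19  0.22] open 0.0596 grip 0.0 q [-0.06  0.44 -0.05  1.08 -0.    1.52]
bar_mid 0.62 [ 0.6129 -0.0291  0.0999]
plate_edge 0.87 [0.6105 0.1202 0.1249]
```

View pics/s4.png

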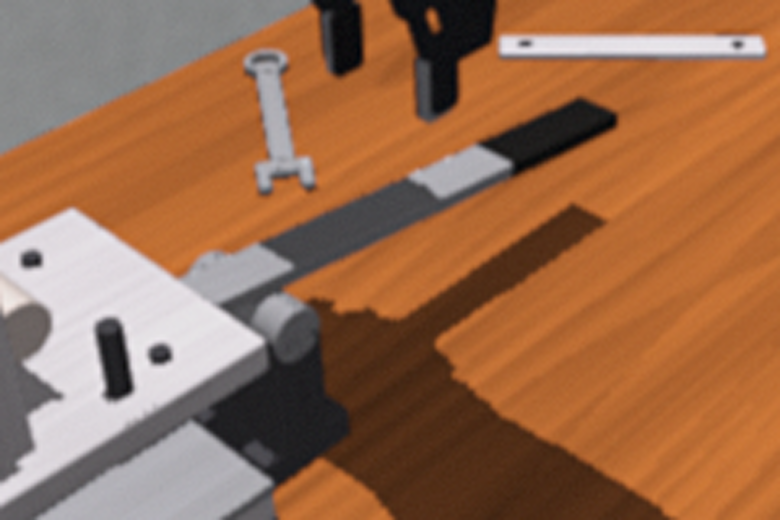

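The bar now rests tilted, handle down, with its nose under the plate; the handle end is at about (600,115) in the crop. I'll shut the fingers and go above the handle end.

Request:
send_rows(motion=[-31, 0, 0, 0, 1, -31, 0, 0, 0, 1, -31, 0, 0, 0, 1, -31, 0, 0, 0, 1, -31, 0, 0, 0, 1])

```text
time: 11.75
eef_pos: [0.6085, -0.1897, 0.159]
eef_rot: [[0.0, 1.0, -0.002], [1.0, -0.0, 0.001], [0.001, -0.002, -1.0]]
contact_force: [-0.3, 0.3, -0.1]
opening: -0.0004
grasp_force: 0.0
```

Request:
send_rows(motion=[0, 0, 30, 0, 1, 0, 0, 30, 0, 1, 0, 0, 10, 0, 1, 0, 0, 0, 0, 1])

```text
time: 12.25
eef_pos: [0.6085, -0.1886, 0.0893]
eef_rot: [[0.0, 1.0, -0.002], [1.0, -0.0, 0.001], [0.001, -0.002, -1.0]]
contact_force: [-0.9, 0.0, 0.3]
opening: -0.0
grasp_force: 0.0
```

Request:
send_rows(motion=[0, 0, 4, 0, 1, 0, 0, 4, 0, 1, 0, 0, 4, 0, 1, 0, 0, 4, 0, 1])

```text
time: 12.75
eef_pos: [0.6109, -0.1887, 0.0779]
eef_rot: [[-0.0, 1.0, 0.005], [1.0, 0.0, 0.0], [0.0, 0.005, -1.0]]
contact_force: [-4.3, 3.4, 19.3]
opening: -0.0003
grasp_force: 9.7
```

Request:
send_rows(motion=[0, 0, 4, 0, 1, 0, 0, 4, 0, 1, 0, 0, 4, 0, 1, 0, 0, 4, 0, 1, 0, 0, 4, 0, 1])

```text
time: 13.38
eef_pos: [0.6126, -0.1863, 0.0595]
eef_rot: [[-0.002, 1.0, 0.009], [1.0, 0.002, 0.005], [0.005, 0.009, -1.0]]
contact_force: [-2.6, 8.7, 23.1]
opening: -0.0002
grasp_force: 10.3
```

Request:
send_rows(motion=[0, 0, 4, 0, 1, 0, 0, 4, 0, 1, 0, 0, 4, 0, 1, 0, 0, 4, 0, 1, 0, 0, 0, 0, 1])

```text
time: 14.0
eef_pos: [0.6136, -0.1864, 0.0436]
eef_rot: [[-0.002, 1.0, 0.01], [1.0, 0.002, 0.005], [0.005, 0.01, -1.0]]
contact_force: [-0.8, 8.2, 21.8]
opening: 0.0001
grasp_force: 9.2
```

```bash
python3 - <<'E'
from h import *
st()
im=get_image('side');ci=camera_info('side');R=np.array(ci['orientation']);e=np.array(ci['eye'])
for t in['bar_mid','plate_edge']:
    for d in models.tip_of(t,'side')[:1]:print(t,d['p'],(e+R@np.array(d['at'])).round(4))
a=im[130:290,170:410];cv2.imwrite('pics/s5.png',cv2.resize(a,(780,520),interpolation=2)[:,:,::-1])
E
```

```text
14.0 [ 0.6136 -0.1864  0.0436] yaw x 90.1 F [-0.78  8.21 21.79] open 0.0001 grip 9.191446043550968 q [-0.3   0.57 -0.15  0.84  0.01  1.27]
bar_mid 0.9 [ 0.6142 -0.0281  0.0821]
```

View pics/s5.png

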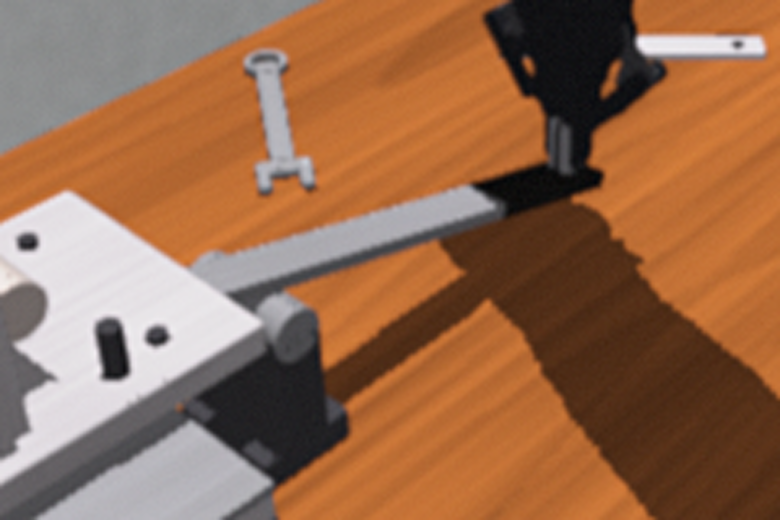

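The plate corner has risen (from (70,208) to (68,190)) and the fingers are firmly on the handle. I'll keep pressing.

Request:
send_rows(motion=[0, 0, 4, 0, 1, 0, 0, 4, 0, 1, 0, 0, 4, 0, 1, 0, 0, 4, 0, 1])

```text
time: 14.65
eef_pos: [0.6144, -0.1874, 0.0283]
eef_rot: [[-0.001, 1.0, 0.012], [1.0, 0.001, 0.002], [0.002, 0.012, -1.0]]
contact_force: [-1.2, 4.5, 24.4]
opening: 0.0001
grasp_force: 10.7
```

Request:
send_rows(motion=[0, 0, 3, 0, 1, 0, 0, 3, 0, 1, 0, 0, 0, 0, 1])

```text
time: 15.02
eef_pos: [0.6144, -0.1877, 0.022]
eef_rot: [[-0.001, 1.0, 0.012], [1.0, 0.001, 0.002], [0.002, 0.012, -1.0]]
contact_force: [-0.1, 6.7, 24.3]
opening: -0.0003
grasp_force: 9.6
```

Request:
send_rows(motion=[0, 0, 2, 0, 1, 0, 0, 2, 0, 1, 0, 0, 0, 0, 1])

```text
time: 15.4
eef_pos: [0.6145, -0.1878, 0.0183]
eef_rot: [[-0.001, 1.0, 0.012], [1.0, 0.001, 0.002], [0.002, 0.012, -1.0]]
contact_force: [-1.4, 5.9, 24.7]
opening: 0.0
grasp_force: 9.9
```

```bash
python3 - <<'E'
from h import *
st()
im=get_image('side');ci=camera_info('side');R=np.array(ci['orientation']);e=np.array(ci['eye'])
cv2.imwrite('pics/side6.png',im[:,:,::-1])
a=cv2.cvtColor(cv2.imread('pics/side0.png'),6);b=cv2.cvtColor(im,7)
# rise of the head: match its corner patch vertically, then px -> mm by projection
def proj(X):
    c=R.T@(np.array(X)-e);return np.array([ci['cx']+ci['fx']*c[0]/-c[2],ci['cy']-ci['fy']*c[1]/-c[2]])
k=proj([.536,.119,.142]);print('corner',k)
for X in([.536,.119,.142],[.684,.119,.142]):
    u,v=proj(X).astype(int);t=a[v-18:v+14,u-25:u+12]
    m=cv2.matchTemplate(b[v-43:v+20,u-35:u+22],t,cv2.TM_CCOEFF_NORMED);_,s,_,l=cv2.minMaxLoc(m)
    print(s,np.array(l)-[10,25],'px per 10mm',proj(np.array(X)+[0,0,.01])-proj(X))
E
```

```text
15.4 [ 0.6145 -0.1878  0.0183] yaw x 90.06 F [-1.39  5.94 24.68] open 0.0 grip 9.922699928283691 q [-0.3   0.6  -0.18  0.78  0.01  1.27]
corner [253.44609133 232.30887155]
0.7892094254493713 [-1 -9] px per 10mm [-0.59668331 -5.2931106 ]
0.9708988666534424 [-1 -9] px per 10mm [-0.9965071 -5.054465 ]
```

The head is up about 17 mm by template match. I'll release upward, slowly.

Request:
send_rows(motion=[0, 0, -3, 0, 1, 0, 0, -3, 0, 1, 0, 0, -6, 0, 1, 0, 0, -20, 0, 1, 0, 0, -40, 0, 1])

```text
time: 16.08
eef_pos: [0.6066, -0.1884, 0.0825]
eef_rot: [[0.001, 1.0, -0.006], [1.0, -0.001, 0.002], [0.002, -0.006, -1.0]]
contact_force: [0.2, 0.1, 0.0]
opening: -0.0001
grasp_force: 0.0
```

Request:
send_rows(motion=[0, 0, -40, 0, 1, 0, 0, 0, 0, 1, 0, 0, 0, 0, 1, 0, 0, 0, 0, 1, 0, 0, 0, 0, 1])

```text
time: 16.7
eef_pos: [0.6083, -0.1887, 0.1229]
eef_rot: [[0.001, 1.0, -0.003], [1.0, -0.001, 0.001], [0.001, -0.003, -1.0]]
contact_force: [0.3, -0.3, 0.3]
opening: -0.0001
grasp_force: 0.0
```

```bash
python3 - <<'E'
from h import *
st()
im=get_image('side');a=im[130:290,170:410];cv2.imwrite('pics/s7.png',cv2.resize(a,(780,520),interpolation=2)[:,:,::-1])
b=cv2.cvtColor(im,7);a=cv2.cvtColor(cv2.imread('pics/side6.png'),6)
print(cv2.minMaxLoc(cv2.matchTemplate(b[190:270,200:300],a[214:246,228:265],5)),'same if (28,24)')
E
```

```text
16.7 [ 0.6083 -0.1887  0.1229] yaw x 89.97 F [ 0.29 -0.27  0.33] open -0.0001 grip 0.0 q [-0.3   0.51 -0.04  1.03 -0.    1.27]
(-0.5274930596351624, 0.9994552731513977, (61, 48), (28, 24)) same if (28,24)
```

View pics/s7.png

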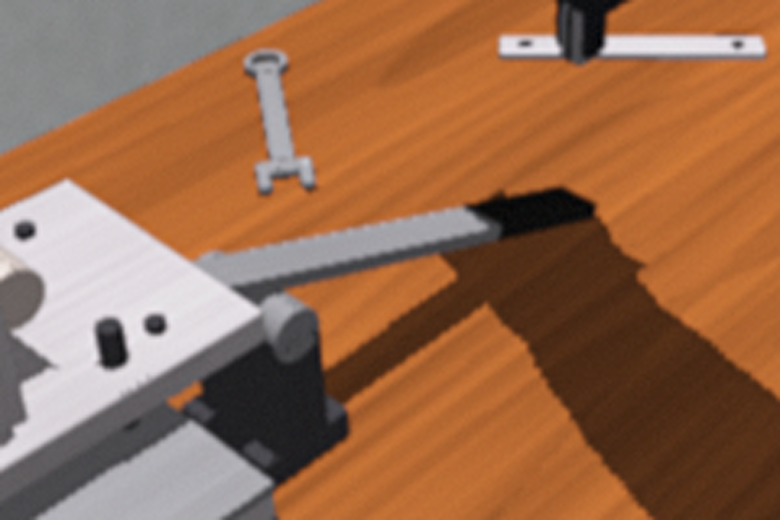

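The head is up about 16 mm (its corner now at (68,180)), the bar lies at rest on the block, and the robot is clear.

```bash
python3 -c "
from plant import r
print(r.hand_in())"
```

```text
the job is handed in; nothing more can be done
None
```

I levered the print head up about 16 mm (measured from the side camera), left the bar lying on the fulcrum block with the robot clear of everything, and handed the job in at about 17 s; no verdict came back.

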